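Re-zero the step attenuator and set it to the third click

ROBOT

A 6-joint arm with a two-finger parallel gripper is mounted at the origin on a cart in front of the work surface, level with it; the furniture and walls round the work are solid. World frame = base frame: x ahead of the robot, y to its left, z up, the work surface at z = 0. Lengths are in m, angles in rad, forces in N, time in s.
With the tool pointing down it reaches from about 0.35 to 0.775 m from the base axis. Payload 7.3 kg.
Tool frame: the origin (TCP) lies midway between the tips of the shut fingers; the grasp point (between the pads) lies grasp_offset behind it (grasp_offset is the distance from the TCP to the grasp point, in m); z points along the fingers, y is the line along which they close (so a half turn about z gives the same grasp; the last joint's range is limited). The gripper opens to 92 mm and grips with 3 to 60 N. Pads are 19 mm wide; open, the fingers measure 130 mm over their backs; the gripper's body (75 mm by 190 mm) begins 47 mm behind the grasp point.
Start: joints at [1.104, 0.342, 1.524, -0, 1.275, -0.146], TCP at [0.166, 0.498, 0.227] pointing down, gripper open.
Joint ranges: [-2.53, 2.53], [-0.77, 2.02], [0.04, 2.7], [-1, 4.14], [0.28, 2.66], [-3.11, 3.11]. Speed limits (rad/s): [2.57, 2.57, 3.14, 3.14, 3.14, 3.14].

INTERFACE

Orientations are given as [roll, pitch, yaw] about the fixed x, y, z axes, in that order (R = Rz(yaw) Ry(pitch) Rx(roll)).
In Python, from cell import * gives the robot as it stands.
- The arm moves only by the tool step_arm, never from a script. Its argument "plan" is a list of rows, each a list of 5 numbers: the closure, from -1 (fully open) to 1 (shut), then the shift along the tool's x, y, z in m, then the turn about the tool's z in rad. In form: [[hand, x, y, z, twist], ...]. A call has 1 to 20 rows; each row is the pose to reach, as a shift and turn from the pose commanded when the call began, along the tool's axes at that moment; what a row does not reach only later rows make up. A row lasts 1/8 s, in which the tool goes at most 62.5 mm and 10.7 degrees, less where a joint would pass 70% of its speed; a pose out of reach is approached as far as the arm can. A call with a gripper value outside its range is refused whole. The fingers move at their own pace and stop on an object; "grip_force" is the grip in N (left out, the last holds). Time passes only in rows, so rows that repeat a pose let the fingers close. It gives the time, the measured TCP pose, the force, the opening and the grip force at its end, in the units of the state.
- observe(): the state, without advancing time (a new reading comes with each control period).
- read_camera(name): name is "scene" or "top"; returns a dict with "img" (480x640x3 uint8, red, green, blue), "range_z" (480x640 float32, m along the optical axis (not along the pixel's ray), 0 where there is no reading), "fx", "fy", "cx", "cy" (pixels), "k1" (the pictures are not rectified: a ray, as slopes to the right and down, at radius r is drawn at 1 + k1 r^2 times it, then the intrinsics apply), "R" (3x3) and "t" (3): a world point X has camera coordinates R X + t. Camera axes: x right, y down, z forward; pixel columns grow to the right and rows downward; lengths in m; the calibration is good to about 2 mm. A picture is of the moment at which its call begins.
- hand_in(): hands the job in; it is judged then, once.
The state is a dict: "time": time; "qpos": joint angles; "qvel": joint speeds; "joint_efforts": joint torques, N m; "tool_pos": TCP position; "tool_rot": TCP orientation; "contact_force": force on the tool from outside, world axes, zero at the start; "torque": the same for the moment, N m; "opening": finger opening in m; "grip_force": force on a finger pad.
Only numpy, scipy, OpenCV 4.12 (cv2) and the standard library are available. Lean on these libraries where they do the work, as an engineer would, in place of code of your own. Each camera call takes 0.05 s, during which the arm holds its last target. There are 200 camera calls.

TASK

The sliding lever on the grey step attenuator has been left at an unknown setting. With the fingers shut, push its knob from the side all the way home to the end away from the two brass sockets, then push it out again counting the clicks and leave it resting in the third click, never running on past the third. Only push the knob, do not straddle or pinch it, and leave the circuit board, solder reel and dongle beside it where they are.

Things in the scene. Friction and masses are not known exactly. Their poses are not given: they have to be found in the camera images.
- attenuator: Step attenuator: grey metal box with aluminium top, 70 (x) x 164 (y) x 44 mm (z), fixed to the bench. Origin: centre of its underside. y runs along the slot in the middle of the top, towards the end face with two brass coax sockets (12 mm thick, 16 mm out of the face, 24 mm above the bench). Nothing but the knob stands up from the top.
- home_mark (a point): Point on the box top, on the slot's centre line, level with the long engraved line (home), 37.5 mm from the box centre towards the end without sockets. Five short lines, one for each click, follow every 15 mm towards the sockets. Axes as the attenuator's.
- lever_knob (a point): Centre of the lever's black knob, 60.5 mm above the bench. The knob is a block 14 mm long along the slot (y), 26 mm across it (x) and 25 mm tall, from 4 to 29 mm above the box top, plus 1 mm of grip ribs. It slides along the slot; at home it stands over the home line. Axes as the attenuator's.
- lever (a joint): Lever position, m: 0 home at the end stop, growing towards the sockets; clicks at 0.015, 0.030, 0.045 (third), 0.060, 0.075 (far stop). Starts resting in click 1, 2 or 3. A push of 5 to 8 N frees it from home or a click; resistance then fades half-way to the next, where it snaps on by itself, up to 7 mm ahead of the finger, and stays.
- test_board: Loose green circuit board, 50 x 70 x 12 mm, lying on the thin teal mat to the left of the attenuator. Origin: centre of its underside. To be left alone.
- solder_reel: Loose blue and silver reel of solder, 40 mm across, 50 mm tall, standing on the far side of the attenuator. Origin: centre of its underside. To be left alone.
- dongle: Loose black USB stick, 19 x 55 x 9 mm, lying on the near side of the attenuator. Origin: centre of its underside. To be left alone.

How it is judged:
On the way:
1. the lever is pushed fully home (within 3 mm of the end stop) (value of joint lever below 0.003 m), for 0.1 s.
At the end, for the whole second after the job is handed in: After having been home, the lever rests in the third click: within 3 mm of 45 mm from home, moving less than 10 mm/s, with nothing touching it (value of joint lever between 0.042 and 0.048 m and velocity of joint lever between -0.01 and 0.01 m/s).
It fails at once if the lever is pushed past the third click, more than 6 mm beyond it towards the fourth (value of joint lever above 0.051 m).
It fails at once if the knob is straddled or pinched between the fingers (grasp point within 5 mm of the knob's centre plane along the slot, tips below the knob's top) (y of the grasp point in the frame of lever_knob between -0.005 and 0.005 m and x of the grasp point in the frame of lever_knob between -0.015 and 0.015 m and z of the grasp point in the frame of lever_knob between -0.026 and 0.026 m).
It fails at once if the circuit board is shifted or lifted by more than 20 mm (distance of test_board from where it was at the start of the episode above 0.02 m).
It fails at once if the solder reel is shifted or lifted by more than 20 mm (distance of solder_reel from where it was at the start of the episode above 0.02 m).
It fails at once if the dongle is shifted or lifted by more than 20 mm (distance of dongle from where it was at the start of the episode above 0.02 m).
It also fails if it takes over 54 s, if anything falls off the work surface, if the arm or the gripper's body presses on something with over 40 N, if the wrist force passes 120 N, or if a joint passes its speed limit or range.

## Working session

There is one attempt and no reset: what is moved stays moved. The work goes in short steps, Python scripts to look and compute and a tool call to move; the robot and the scene stay as the last step left them, time stands still between calls to the robot, and variables do not carry over. Pictures are saved under pics/ and viewed, at most 10 in all, crops included, and the job is handed in when it is done.

Besides the shell and the picture viewer there is one more tool, called after "Request:" as name(argument=value, ...) on one line, values as JSON. step_arm: Moves the arm, as the interface text tells. Its arguments: {"type":"object","properties":{"plan":{"type":"array","items":{"type":"array","items":{"type":"number"}}},"grip_force":{"type":"number"}},"required":["plan"]}

```bash
mkdir -p pics; cat > h.py <<'E'
from cell import *
import numpy as np, cv2
def snap(n,f):
    c=read_camera(n); np.savez('last_%s.npz'%n,**c); cv2.imwrite('pics/'+f,c['img'][:,:,::-1]); return c
def load(n): return dict(np.load('last_%s.npz'%n))
def ray(c,u,v):
    K=np.array([[c['fx'],0,c['cx']],[0,c['fy'],c['cy']],[0,0,1]],float)
    p=cv2.undistortPoints(np.array([[[u,v]]],float),K,np.array([float(c['k1']),0,0,0]))[0,0]
    return np.array([p[0],p[1],1])
def at_z(c,u,v,z):
    d=c['R'].T@ray(c,u,v); o=-c['R'].T@c['t']; return o+d*(z-o[2])/d[2]
def at_d(c,u,v):
    return c['R'].T@(ray(c,u,v)*c['range_z'][int(v),int(u)]-c['t'])
E
python3 - <<'E'
from h import *
snap('top','t1.png'); snap('scene','s1.png'); s=observe(); print(s)
E
```

```text
{'time': 0.1, 'qpos': array([ 1.10400435e+00,  3.42612275e-01,  1.52490398e+00, -1.58364516e-05,
        1.27540097e+00, -1.46021226e-01]), 'qvel': array([-0.00118743, -0.00145051, -0.00112269,  0.00115694, -0.00072525,
        0.00053492]), 'joint_efforts': array([ 2.96538266e-03, -4.32004988e+01, -2.44698411e+01,  7.21876253e-02,
        5.25340042e-02, -2.24427401e-05]), 'tool_pos': array([0.16536346, 0.49790145, 0.22614173]), 'tool_rot': array([-3.14027997e+00, -1.77745950e-04,  2.82082641e+00]), 'contact_force': array([ 0.22353281, -0.08985429, -0.90270034]), 'torque': array([ 0.02615964,  0.01632595, -0.01806841]), 'grip_force': 0.0, 'opening': 0.09204716975820872}
```

View pics/t1.png

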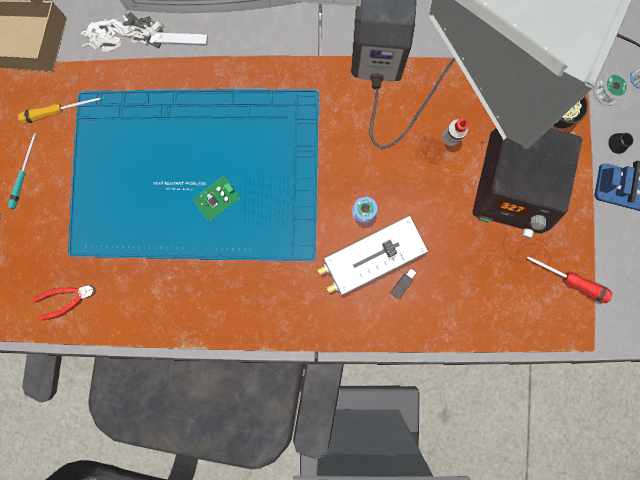

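View pics/s1.png

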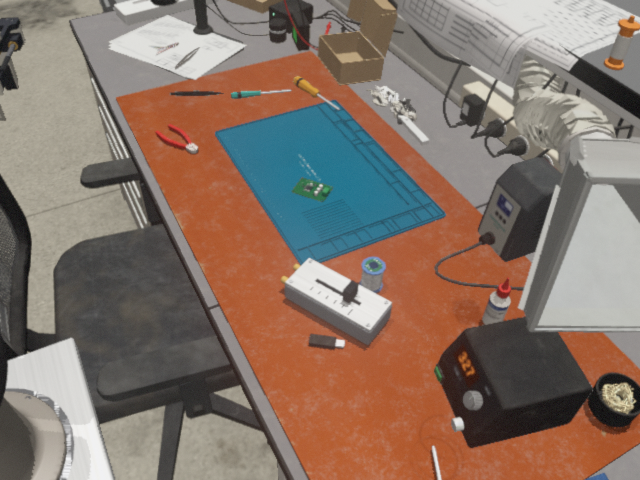

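The top view shows the box with its sockets at the left (322,270)/(332,290), the knob near (390,248), the reel at (365,208) and the dongle at (403,284). Next I'll enlarge the box.

```bash
python3 - <<'E'
from h import *
c=load('top')
im=c['img'][190:310,300:450,::-1]
cv2.imwrite('pics/t1c.png',cv2.resize(im,None,fx=5,fy=5,interpolation=cv2.INTER_CUBIC))
for n,p in dict(TL=(325,262),TR=(411,218),BR=(427,250),BL=(342,294)).items(): print(n,at_z(c,*p,.044).round(4),at_d(c,*p).round(4))
print(at_z(c,390,247,.073).round(4),at_d(c,390,247).round(4))
E
```

```text
TL [0.5343 0.1065 0.044 ] [0.5344 0.1065 0.039 ]
TR [ 0.6093 -0.036   0.044 ] [ 0.6102 -0.0373  0.0359]
BR [ 0.5562 -0.0629  0.044 ] [ 0.5561 -0.0626  0.0455]
BL [0.4817 0.0778 0.044 ] [0.4814 0.0775 0.0348]
[0.559  0.0023 0.073 ] [0.559  0.0023 0.0733]
```

View pics/t1c.png

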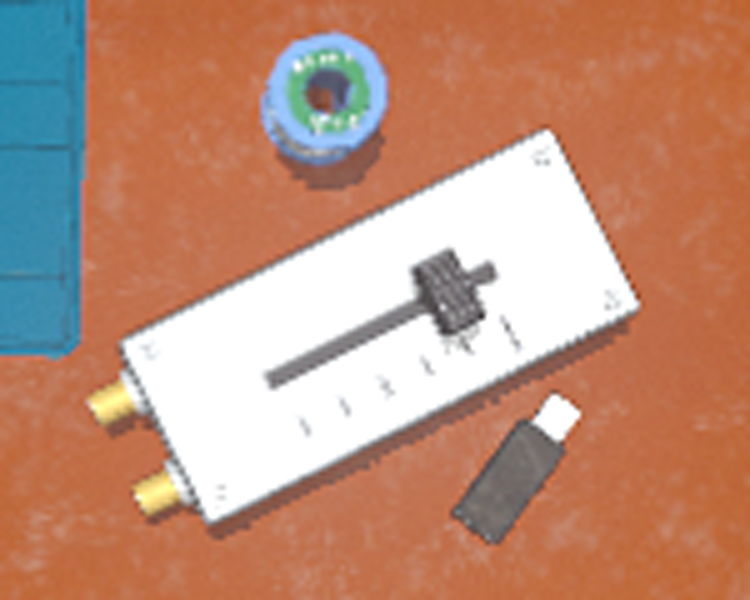

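The enlarged crop shows the box corners at crop (120,345), (548,130), (637,308) and (210,522). The knob top is centred at about (448,290), next to the first short line, and the long home line is at (512,332). I'll fit the box frame from these.

```bash
cat >> h.py <<'E'
def frame():
    return np.load('fr.npy')  # cx,cy,angle of slot y
def loc(p):
    cx,cy,a=frame(); e=np.array([np.cos(a),np.sin(a)]); x=np.array([e[1],-e[0]]); d=np.array(p[:2])-[cx,cy]; return np.array([d@x,d@e])
def wor(x,y):
    cx,cy,a=frame(); e=np.array([np.cos(a),np.sin(a)]); return np.array([cx,cy])+x*np.array([e[1],-e[0]])+y*e
def toolshift(target):
    s=observe(); y=s['tool_rot'][2]; d=np.array(target)-s['tool_pos']
    return np.array([d[0]*np.cos(y)+d[1]*np.sin(y), d[0]*np.sin(y)-d[1]*np.cos(y), -d[2]])
E
python3 - <<'E'
from h import *
c=load('top'); P=lambda u,v,z:at_z(c,300+(u-2)/5,190+(v-2)/5,z)
TL,TR,BR,BL=[P(*p,.044)[:2] for p in [(120,345),(548,130),(637,308),(210,522)]]
e=(TL-TR)+(BL-BR); a=np.arctan2(e[1],e[0]); m=(TL+TR+BR+BL)/4
print('len',np.linalg.norm(TL-TR),np.linalg.norm(BL-BR),'wid',np.linalg.norm(TL-BL),np.linalg.norm(TR-BR))
np.save('fr.npy',[*m,a]); print(m,a)
print('knob',loc(P(448,290,.074)),'home line',loc(P(512,332,.044)),'line5',loc(P(305,427,.044)))
print('reel',loc(P(328,97,.05)),'dongle',loc(P(515,465,.005)))
s=observe(); print('twist',s['tool_rot'][2]-a)
T=wor(0,0.015); print(T, toolshift([*T,.16]))
E
```

```text
len 0.15973968262686722 0.15883551983075142 wid 0.06568725746551682 0.06622281868240992
[0.5472861  0.02284682] 2.0461834132835692
knob [ 0.00071444 -0.02189635] home line [-0.02151258 -0.03843686] line5 [-0.01883235  0.03722636]
reel [ 0.075312   -0.01837101] dongle [-0.06437939 -0.02404942]
twist 0.7746429954236902
[0.54042086 0.03618356] [-0.50150405 -0.31991428  0.06614173]
```

Request:
step_arm(plan=[[1,-0.05,-0.03,0,0.15],[1,-0.1,-0.06,0,0.3],[1,-0.15,-0.095,0,0.45],[1,-0.2,-0.13,0,0.6],[1,-0.25,-0.16,0,0.775],[1,-0.3,-0.19,0,0.775],[1,-0.35,-0.225,0,0.775],[1,-0.4,-0.255,0,0.775],[1,-0.45,-0.285,0,0.775],[1,-0.5,-0.32,0,0.775],[1,-0.5,-0.32,0,0.775],[1,-0.5,-0.32,0.06,0.775],[1,-0.5,-0.32,0.066,0.775],[1,-0.5,-0.32,0.066,0.775]], grip_force=10)

```text
time: 1.85
tool_pos: [0.5391, 0.0375, 0.1615]
tool_rot: [-3.142, -0.0, 2.047]
contact_force: [0.6, -0.9, 0.2]
opening: 0.0003
grip_force: 0.0
```

```bash
python3 - <<'E'
from h import *
c=snap('scene','s2.png'); t=snap('top','t2.png')
cv2.imwrite('pics/s2c.png',np.vstack([cv2.resize(c['img'][170:370,240:440,::-1],(600,600)) ]))
s=observe(); print(s['tool_pos'],s['tool_rot'],s['opening'],loc(s['tool_pos']),s['tool_rot'][2]-frame()[2],s['contact_force'])
try: print(grasp_offset)
except Exception as e: print(e)
E
```

```text
[0.54013359 0.03733881 0.16277963] [3.13867617e+00 1.62589149e-03 2.04655778e+00] 0.0006246256380684118 [0.00027332 0.01615863] 0.0003743633401249724 [ 0.44917118 -0.66807431  0.3699076 ]
0.0188
```

View pics/s2c.png

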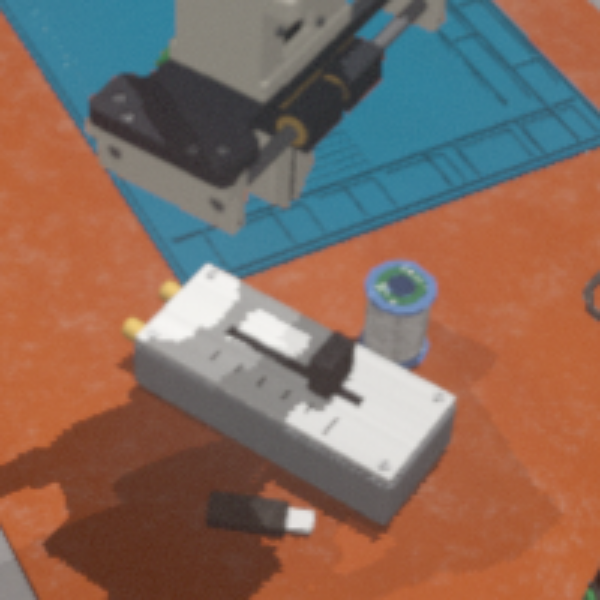

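The crop shows the shut fingers at (240,200), above the socket side, and the knob at (330,360) untouched. The way down is clear.

Request:
step_arm(plan=[[1,0,0,0.04,0],[1,0,0,0.07,0],[1,0,0,0.09,0],[1,0,0,0.105,0],[1,0,0,0.106,0],[1,0,0,0.106,0]])

```text
time: 2.7
tool_pos: [0.5399, 0.0369, 0.0557]
tool_rot: [3.14, 0.001, 2.046]
contact_force: [0.6, -0.2, 0.5]
opening: 0.0001
grip_force: 0.0
```

```bash
python3 - <<'E'
from h import *
s=observe(); print(s['tool_pos'],loc(s['tool_pos']),s['contact_force'])
E
```

```text
[0.53988715 0.03691383 0.05571936] [-0.0001403   0.01589356] [ 0.56006118 -0.18614196  0.51292277]
```

Request:
step_arm(plan=[[1,-0.008,0,0,0],[1,-0.014,0,0,0],[1,-0.018,0,0,0],[1,-0.021,0,0,0],[1,-0.024,0,0,0],[1,-0.027,0,0,0],[1,-0.029,0,0,0],[1,-0.031,0,0,0],[1,-0.032,0,0,0]])

```text
time: 3.82
tool_pos: [0.5502, 0.015, 0.0549]
tool_rot: [-3.14, -0.012, 2.045]
contact_force: [-11.5, 30.6, 13.9]
opening: 0.0006
grip_force: 16.2
```

Request:
step_arm(plan=[[1,-0.001,0,0,0],[1,-0.002,0,0,0],[1,-0.003,0,0,0],[1,-0.004,0,0,0],[1,-0.004,0,0,0]])

```text
time: 4.45
tool_pos: [0.5558, 0.0043, 0.0547]
tool_rot: [3.141, 0.0, 2.045]
contact_force: [0.2, 0.1, 0.2]
opening: 0.0005
grip_force: 0.0
```

```bash
python3 - <<'E'
from h import *
s=observe(); print(s['tool_pos'],loc(s['tool_pos']),s['contact_force'])
E
```

```text
[0.55584051 0.00430273 0.05466275] [-0.00088145 -0.02040305] [0.24779756 0.0828629  0.17608204]
```

```bash
python3 - <<'E'
from h import *
c=snap('scene','s3.png')
cv2.imwrite('pics/s3c.png',cv2.resize(c['img'][230:350,270:400,::-1],(650,600),interpolation=cv2.INTER_CUBIC))
E
```

```text
(no output)
```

View pics/s3c.png

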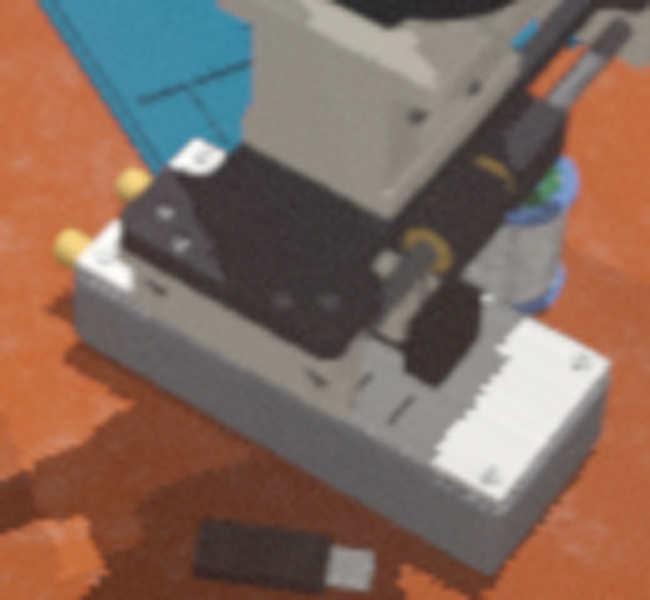

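The crop shows the knob at (445,330), level with the long line and ahead of the finger. I'll press it gently onto the stop to confirm it is home.

Request:
step_arm(plan=[[1,-0.001,0,0,0],[1,-0.002,0,0,0],[1,-0.002,0,0,0]])

```text
time: 4.88
tool_pos: [0.556, 0.0038, 0.0546]
tool_rot: [-3.141, -0.002, 2.046]
contact_force: [-2.5, 4.6, 2.1]
opening: 0.0009
grip_force: 2.5
```

Request:
step_arm(plan=[[1,-0.001,0,0,0],[1,-0.002,0,0,0],[1,-0.002,0,0,0]])

```text
time: 5.25
tool_pos: [0.556, 0.0037, 0.0547]
tool_rot: [-3.141, -0.004, 2.046]
contact_force: [-4.6, 11.2, 4.4]
opening: 0.0005
grip_force: 6.2
```

Request:
step_arm(plan=[[1,-0.001,0,0,0],[1,-0.002,0,0,0],[1,-0.002,0,0,0]])

```text
time: 5.62
tool_pos: [0.556, 0.0035, 0.0547]
tool_rot: [-3.14, -0.007, 2.046]
contact_force: [-7.3, 18.3, 8.4]
opening: 0.0005
grip_force: 9.9
```

```bash
python3 - <<'E'
from h import *
s=observe(); print(s['tool_pos'],loc(s['tool_pos']),s['contact_force'])
E
```

```text
[0.55603622 0.00354388 0.05467769] [-0.00105476 -0.02116732] [-7.27448163 18.25341295  8.41726166]
```

The stop is solid at tool y = -21 mm, which matches the lever at home. Now I'll back off, lift, cross over above the knob and come down on the other side.

Request:
step_arm(plan=[[1,0.005,0,0,0],[1,0.012,0,0,0],[1,0.012,0,-0.02,0],[1,0.012,0,-0.045,0],[1,0.012,0,-0.045,0],[1,-0.015,0.001,-0.045,0],[1,-0.042,0.001,-0.045,0],[1,-0.042,0.001,-0.045,0],[1,-0.042,0.001,-0.045,0]])

```text
time: 6.75
tool_pos: [0.5776, -0.037, 0.0988]
tool_rot: [-3.14, -0.001, 2.045]
contact_force: [-0.1, 0.7, 0.6]
opening: 0.0006
grip_force: 0.0
```

```bash
python3 - <<'E'
from h import *
c=snap('scene','s4.png');t=snap('top','t4.png')
cv2.imwrite('pics/s4c.png',cv2.resize(c['img'][230:350,270:400,::-1],(650,600),interpolation=cv2.INTER_CUBIC))
s=observe(); print(s['tool_pos'],loc(s['tool_pos']),s['contact_force'])
E
```

```text
[ 0.57779766 -0.03657449  0.09927354] [-6.78001461e-05 -6.67970323e-02] [ 0.10272584 -0.24648039 -0.76347691]
```

View pics/s4c.png

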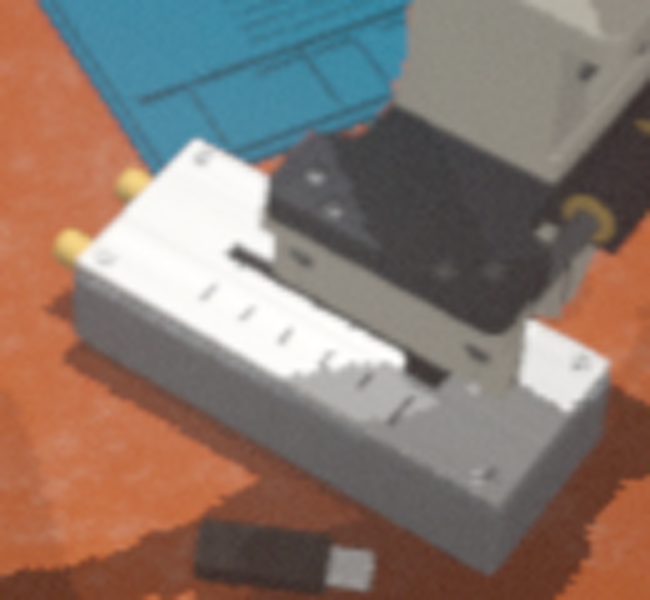

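The knob stays at the home line, bottom at (430,372), and every short line is clear. Now descend behind it.

Request:
step_arm(plan=[[1,0,0,0.02,0],[1,0,0,0.04,0],[1,0,0,0.044,0],[1,0,0,0.044,0],[1,0.005,0,0.044,0],[1,0.01,0,0.044,0],[1,0.01,0,0.044,0]])

```text
time: 7.72
tool_pos: [0.5738, -0.0279, 0.0561]
tool_rot: [3.141, 0.0, 2.046]
contact_force: [-0.6, -0.5, 0.2]
opening: 0.0006
grip_force: 0.0
```

Request:
step_arm(plan=[[1,0.001,0,0,0],[1,0.002,0,0,0],[1,0.003,0,0,0],[1,0.003,0,0,0]])

```text
time: 8.22
tool_pos: [0.5733, -0.0269, 0.056]
tool_rot: [3.141, 0.002, 2.046]
contact_force: [1.2, -5.7, 1.2]
opening: 0.0004
grip_force: 2.9
```

```bash
python3 - <<'E'
from h import *
s=observe(); print(s['tool_pos'],loc(s['tool_pos']),s['contact_force'])
E
```

```text
[ 0.57329312 -0.02694424  0.05599838] [ 0.00033474 -0.05617297] [ 1.21641981 -5.69986675  1.16860013]
```

In contact, home side. From here it's small steps.

Request:
step_arm(plan=[[1,0.001,0,0,0],[1,0.001,0,0,0]])

```text
time: 8.48
tool_pos: [0.5732, -0.0267, 0.056]
tool_rot: [3.14, 0.003, 2.046]
contact_force: [2.8, -9.3, -0.4]
opening: 0.0001
grip_force: 4.3
```

Request:
step_arm(plan=[[1,0.001,0,0,0],[1,0.001,0,0,0]])

```text
time: 8.72
tool_pos: [0.5731, -0.0265, 0.0561]
tool_rot: [3.14, 0.005, 2.046]
contact_force: [3.1, -11.0, -1.7]
opening: 0.0003
grip_force: 5.6
```

Request:
step_arm(plan=[[1,0.001,0,0,0],[1,0.001,0,0,0]])

```text
time: 8.98
tool_pos: [0.573, -0.0263, 0.0561]
tool_rot: [3.14, 0.006, 2.046]
contact_force: [4.8, -13.4, -2.7]
opening: 0.0003
grip_force: 7.0
```

Request:
step_arm(plan=[[1,0.001,0,0,0],[1,0.001,0,0,0]])

```text
time: 9.22
tool_pos: [0.5729, -0.0261, 0.0562]
tool_rot: [3.14, 0.007, 2.046]
contact_force: [5.6, -16.6, -3.4]
opening: 0.0007
grip_force: 8.3
```

```bash
python3 - <<'E'
from h import *
s=observe(); print(s['tool_pos'],loc(s['tool_pos']),s['contact_force'])
E
```

```text
[ 0.57288107 -0.02607323  0.05615531] [ 0.00036702 -0.05520995] [  5.61711949 -16.60815739  -3.37472851]
```

Request:
step_arm(plan=[[1,0.001,0,0,0],[1,0.001,0,0,0]])

```text
time: 9.48
tool_pos: [0.5728, -0.0259, 0.0562]
tool_rot: [3.139, 0.008, 2.046]
contact_force: [5.9, -19.1, -4.6]
opening: 0.0003
grip_force: 9.7
```

Request:
step_arm(plan=[[1,0.001,0,0,0],[1,0.001,0,0,0]])

```text
time: 9.72
tool_pos: [0.5727, -0.0256, 0.0562]
tool_rot: [3.139, 0.01, 2.046]
contact_force: [5.3, -21.1, -5.4]
opening: 0.0006
grip_force: 11.1
```

Request:
step_arm(plan=[[1,0.001,0,0,0],[1,0.001,0,0,0]])

```text
time: 9.98
tool_pos: [0.5726, -0.0254, 0.0563]
tool_rot: [3.139, 0.011, 2.046]
contact_force: [7.9, -24.2, -7.1]
opening: 0.0002
grip_force: 12.5
```

```bash
python3 - <<'E'
from h import *
s=observe(); print(s['tool_pos'],loc(s['tool_pos']),s['contact_force'])
E
```

```text
[ 0.57259216 -0.02541352  0.0562638 ] [ 0.00041209 -0.05449117] [  7.92147508 -24.21931631  -7.14821451]
```

Request:
step_arm(plan=[[1,0.001,0,0,0],[1,0.001,0,0,0]])

```text
time: 10.22
tool_pos: [0.5725, -0.0252, 0.0563]
tool_rot: [3.139, 0.012, 2.046]
contact_force: [9.8, -27.0, -5.6]
opening: 0.0004
grip_force: 13.9
```

Request:
step_arm(plan=[[1,0.001,0,0,0],[1,0.001,0,0,0]])

```text
time: 10.48
tool_pos: [0.5724, -0.025, 0.0564]
tool_rot: [3.138, 0.013, 2.046]
contact_force: [9.2, -29.9, -7.6]
opening: 0.0005
grip_force: 15.3
```

Request:
step_arm(plan=[[1,0.001,0,0,0],[1,0.001,0,0,0]])

```text
time: 10.72
tool_pos: [0.5679, -0.0174, 0.0556]
tool_rot: [3.142, -0.001, 2.044]
contact_force: [-0.6, 0.2, -0.4]
opening: 0.0005
grip_force: 0.0
```

```bash
python3 - <<'E'
from h import *
s=observe(); print(s['tool_pos'],loc(s['tool_pos']),s['contact_force'])
E
```

```text
[ 0.56788092 -0.01737802  0.05562902] [-9.90318266e-05 -4.51904260e-02] [-0.5866522   0.16101119 -0.37749665]
```

Released, with about 8 mm of lag. I'll find the new contact; click 1 should be near y = -41 mm.

Request:
step_arm(plan=[[1,0.001,0,0,0],[1,0.002,0,0,0],[1,0.002,0,0,0]])

```text
time: 11.1
tool_pos: [0.5668, -0.0145, 0.0557]
tool_rot: [-3.141, -0.0, 2.046]
contact_force: [-0.4, 0.4, -0.1]
opening: 0.0005
grip_force: 0.0
```

Request:
step_arm(plan=[[1,0.001,0,0,0],[1,0.002,0,0,0],[1,0.002,0,0,0]])

```text
time: 11.48
tool_pos: [0.5665, -0.0138, 0.0558]
tool_rot: [3.141, 0.001, 2.046]
contact_force: [1.8, -3.5, -1.7]
opening: 0.0007
grip_force: 1.8
```

Request:
step_arm(plan=[[1,0.001,0,0,0],[1,0.001,0,0,0]])

```text
time: 11.72
tool_pos: [0.5662, -0.0133, 0.0559]
tool_rot: [3.141, 0.002, 2.046]
contact_force: [2.0, -5.3, -2.4]
opening: 0.0003
grip_force: 3.2
```

```bash
python3 - <<'E'
from h import *
s=observe(); print(s['tool_pos'],loc(s['tool_pos']),s['contact_force'])
E
```

```text
[ 0.56621133 -0.01330936  0.05585046] [ 0.00027866 -0.04080878] [ 2.04131443 -5.34200291 -2.35738559]
```

That's click 1, as predicted. On to click 2.

Request:
step_arm(plan=[[1,0.001,0,0,0],[1,0.002,0,0,0],[1,0.003,0,0,0],[1,0.004,0,0,0],[1,0.005,0,0,0],[1,0.006,0,0,0],[1,0.006,0,0,0]])

```text
time: 12.6
tool_pos: [0.5624, -0.0066, 0.0556]
tool_rot: [-3.141, -0.001, 2.046]
contact_force: [0.5, 0.1, 0.3]
opening: 0.0004
grip_force: 0.0
```

Request:
step_arm(plan=[[1,0.001,0,0,0],[1,0.001,0,0,0]])

```text
time: 12.85
tool_pos: [0.5621, -0.0057, 0.0556]
tool_rot: [-3.141, -0.001, 2.046]
contact_force: [0.4, 0.4, 0.6]
opening: 0.0004
grip_force: 0.0
```

Request:
step_arm(plan=[[1,0.001,0,0,0],[1,0.001,0,0,0]])

```text
time: 13.1
tool_pos: [0.5619, -0.0051, 0.0557]
tool_rot: [-3.142, -0.0, 2.046]
contact_force: [-0.0, -0.6, -0.9]
opening: 0.0004
grip_force: 0.0
```

```bash
python3 - <<'E'
from h import *
s=observe(); print(s['tool_pos'],loc(s['tool_pos']),s['contact_force'])
E
```

```text
[ 0.56187616 -0.00513852  0.05568459] [ 0.00016384 -0.03155982] [-0.0227091  -0.62690425 -0.87091381]
```

Request:
step_arm(plan=[[1,0.001,0,0,0],[1,0.002,0,0,0],[1,0.003,0,0,0],[1,0.003,0,0,0]])

```text
time: 13.6
tool_pos: [0.5606, -0.0026, 0.0557]
tool_rot: [3.142, -0.0, 2.046]
contact_force: [-0.3, -0.3, -0.5]
opening: 0.0004
grip_force: 0.0
```

Request:
step_arm(plan=[[1,0.001,0,0,0],[1,0.002,0,0,0],[1,0.002,0,0,0]])

```text
time: 13.98
tool_pos: [0.5597, -0.0009, 0.0557]
tool_rot: [3.141, 0.0, 2.046]
contact_force: [0.1, 0.2, 0.7]
opening: 0.0008
grip_force: 0.1
```

Request:
step_arm(plan=[[1,0.001,0,0,0],[1,0.001,0,0,0]])

```text
time: 14.22
tool_pos: [0.5596, -0.0005, 0.0558]
tool_rot: [3.141, 0.001, 2.046]
contact_force: [1.8, -4.8, -2.2]
opening: 0.0004
grip_force: 2.3
```

```bash
python3 - <<'E'
from h import *
s=observe(); print(s['tool_pos'],loc(s['tool_pos']),s['contact_force'])
E
```

```text
[ 5.59558246e-01 -5.49917405e-04  5.57739891e-02] [ 0.00020307 -0.02641916] [ 1.76639207 -4.77578776 -2.2243864 ]
```

That's click 2. For the third I'll go 1 mm at a time and stop as soon as the force drops.

Request:
step_arm(plan=[[1,0.001,0,0,0],[1,0.002,0,0,0],[1,0.002,0,0,0]])

```text
time: 14.6
tool_pos: [0.5594, -0.0001, 0.0558]
tool_rot: [3.141, 0.003, 2.046]
contact_force: [4.0, -10.5, -2.6]
opening: 0.0004
grip_force: 5.3
```

Request:
step_arm(plan=[[1,0.001,0,0,0],[1,0.001,0,0,0]])

```text
time: 14.85
tool_pos: [0.5593, 0.0001, 0.0559]
tool_rot: [3.141, 0.005, 2.046]
contact_force: [3.9, -13.2, -3.8]
opening: 0.0005
grip_force: 6.7
```

Request:
step_arm(plan=[[1,0.001,0,0,0],[1,0.001,0,0,0]])

```text
time: 15.1
tool_pos: [0.5592, 0.0003, 0.0559]
tool_rot: [3.14, 0.006, 2.046]
contact_force: [5.5, -15.7, -4.5]
opening: 0.0005
grip_force: 8.2
```

Request:
step_arm(plan=[[1,0.001,0,0,0],[1,0.001,0,0,0]])

```text
time: 15.35
tool_pos: [0.5591, 0.0005, 0.056]
tool_rot: [3.14, 0.007, 2.046]
contact_force: [5.9, -18.7, -5.4]
opening: 0.0004
grip_force: 9.6
```

Command is now about -19.8 mm. Release should come at roughly -16 to -14.

Request:
step_arm(plan=[[1,0.001,0,0,0],[1,0.001,0,0,0]])

```text
time: 15.6
tool_pos: [0.559, 0.0007, 0.056]
tool_rot: [3.14, 0.008, 2.046]
contact_force: [6.7, -21.1, -7.1]
opening: 0.0005
grip_force: 11.1
```

Request:
step_arm(plan=[[1,0.001,0,0,0],[1,0.001,0,0,0]])

```text
time: 15.85
tool_pos: [0.5589, 0.0009, 0.0561]
tool_rot: [3.14, 0.01, 2.046]
contact_force: [6.8, -24.4, -7.2]
opening: 0.0004
grip_force: 12.6
```

Request:
step_arm(plan=[[1,0.001,0,0,0],[1,0.001,0,0,0]])

```text
time: 16.1
tool_pos: [0.5588, 0.0011, 0.0561]
tool_rot: [3.139, 0.011, 2.046]
contact_force: [8.0, -27.5, -7.4]
opening: 0.0004
grip_force: 14.0
```

Request:
step_arm(plan=[[1,0.001,0,0,0],[1,0.001,0,0,0]])

```text
time: 16.35
tool_pos: [0.5588, 0.0013, 0.0562]
tool_rot: [3.139, 0.012, 2.046]
contact_force: [9.1, -30.6, -9.4]
opening: 0.0005
grip_force: 15.5
```

Request:
step_arm(plan=[[1,0.001,0,0,0],[1,0.001,0,0,0]])

```text
time: 16.6
tool_pos: [0.5586, 0.0016, 0.0562]
tool_rot: [3.139, 0.013, 2.046]
contact_force: [10.3, -33.0, -9.9]
opening: 0.0006
grip_force: 16.9
```

Request:
step_arm(plan=[[1,0.0007,0,0,0],[1,0.0007,0,0,0]])

```text
time: 16.85
tool_pos: [0.5586, 0.0017, 0.0562]
tool_rot: [3.139, 0.014, 2.046]
contact_force: [10.1, -35.8, -11.3]
opening: 0.0006
grip_force: 17.9
```

Request:
step_arm(plan=[[1,0.0005,0,0,0],[1,0.0005,0,0,0]])

```text
time: 17.1
tool_pos: [0.5586, 0.0018, 0.0562]
tool_rot: [3.139, 0.015, 2.046]
contact_force: [11.1, -37.7, -11.3]
opening: 0.0003
grip_force: 18.7
```

Resistance is higher than expected here. I'll ease off to light contact and ramp continuously, as I did for click 2, keeping the command short of the third click.

Request:
step_arm(plan=[[1,-0.005,0,0,0],[1,-0.0115,0,0,0],[1,-0.0115,0,0,0],[1,-0.0115,0,0,0]])

```text
time: 17.6
tool_pos: [0.5592, -0.0001, 0.0557]
tool_rot: [-3.141, 0.0, 2.046]
contact_force: [1.4, -3.9, -1.2]
opening: 0.0006
grip_force: 1.9
```

Request:
step_arm(plan=[[1,0.001,0,0,0],[1,0.002,0,0,0],[1,0.003,0,0,0],[1,0.004,0,0,0],[1,0.005,0,0,0],[1,0.006,0,0,0],[1,0.007,0,0,0],[1,0.007,0,0,0]])

```text
time: 18.6
tool_pos: [0.5558, 0.0068, 0.0557]
tool_rot: [-3.141, -0.001, 2.046]
contact_force: [0.6, 0.3, 0.4]
opening: 0.0007
grip_force: 0.0
```

```bash
python3 - <<'E'
from h import *
s=observe(); print(s['tool_pos'],loc(s['tool_pos']),s['contact_force'])
E
```

```text
[0.55576734 0.00684246 0.05567376] [ 0.00021588 -0.01811145] [0.60409487 0.31156029 0.42706813]
```

The lever released with the finger only 8 mm past contact. I'll retreat straight back, lift, move clear and check.

Request:
step_arm(plan=[[1,-0.01,0,0,0],[1,-0.02,0,0,0],[1,-0.02,0,-0.03,0],[1,-0.02,0,-0.08,0],[1,-0.02,0,-0.13,0],[1,-0.02,0,-0.15,0],[1,-0.02,-0.06,-0.15,0],[1,-0.02,-0.12,-0.15,0],[1,-0.02,-0.15,-0.15,0],[1,-0.02,-0.15,-0.15,0],[1,-0.02,-0.15,-0.15,0]])

```text
time: 19.98
tool_pos: [0.4328, -0.0808, 0.206]
tool_rot: [3.141, 0.001, 2.045]
contact_force: [0.5, 0.4, -0.2]
opening: 0.0006
grip_force: 0.0
```

```bash
python3 - <<'E'
from h import *
c=snap('top','t5.png'); s=snap('scene','s5.png')
a=cv2.resize(c['img'][200:300,310:440,::-1],(780,600),interpolation=cv2.INTER_CUBIC)
b=cv2.resize(s['img'][240:350,270:400,::-1],(390,330))
cv2.imwrite('pics/c5.png',cv2.resize(a,(780,600)))
cv2.imwrite('pics/d5.png',cv2.resize(s['img'][230:350,270:400,::-1],(650,600),interpolation=cv2.INTER_CUBIC))
E
```

```text
(no output)
```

View pics/d5.png

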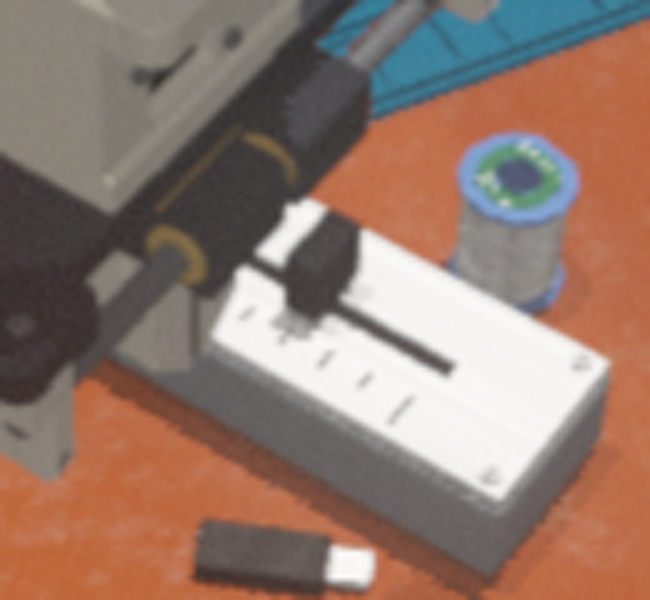

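The crop shows the long line at (400,410), clicks 1 and 2 at (365,380) and (325,358), and the knob standing over the third line at (287,333). The reel and dongle are in place. I'll run a quick depth check and hand in.

```bash
python3 - <<'E'
from h import *
def knob(c):
    pts=np.array([at_d(c,u,v) for v in range(215,295) for u in range(320,430) if c['range_z'][v,u]>0])
    L=np.array([loc(p) for p in pts]); m=(abs(L[:,0])<.016)&(abs(L[:,1])<.08)&(pts[:,2]>.066)&(pts[:,2]<.08)
    return m.sum(),np.median(L[m],0)
n,k=knob(load('top')); print(n,k)
if n>10 and abs(k[1]-(-.0375+.045))<.004: print(hand_in())
E
```

```text
142 [0.00067476 0.00778361]
the job is handed in; nothing more can be done
None
```

The lever was pushed fully home, counted out click by click and left resting in the third click, then handed in. The depth check put the knob 45.3 mm from home, and the arm was clear of it.

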